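Flip a culture dish over the rim of an incubator tray

TASK

The square culture dish lying lid up on the bench has to go into the empty place of the low steel incubator tray, lid down like the dish already in it; it is too wide for the gripper, so do not grip or lift it, only push it with the fingers. Slide it squarely against the outside of the tray's front rim, in front of the empty place, push its near edge up so that it tips up on edge against the rim and falls over the rim onto its lid, then push it on until it lies flat on the tray's floor. Leave the other dish and the bottles around where they are.

Things in the scene. Friction and masses are not known exactly. Their poses are not given: they have to be found in the camera images.
- dish: dish to turn over: clear, square, tan agar inside, 100 x 100 x 20 mm, 0.11 kg, rigid. Origin at its middle, x, y along its sides, z out of the lid (up at first). The lid is outermost; its skirt ends 5 mm above the underside, the base is set back 2 mm. Starts between robot and tray, askew. Slides freely; pushed at the rim with about 14 N, its near side is carried up by friction as the fingers rise
- tray: shallow steel tray, fixed on the bench. Origin at the middle of its underside; x across it, away from the robot, y along it. Inside 116 (x) by 250 mm (y), floor 3 mm thick, rim 10 mm above the bench and 3 mm thick: outside of the front rim at x = -61 mm. A 16 mm grip lip at each y end. Two dishes fit side by side, centred at y = -62 and +62 mm; one place is taken
- empty_place (a point): the middle of the empty place, on the tray's floor (3 mm above the bench); axes parallel to the tray's
- dish_in: the same kind of dish already lying lid down in the other place of the tray, loose; origin at its middle, z up here
- bottle_brown: small brown bottle with a tan cap, 39 mm wide, 105 mm tall, loose, on the bench to the left in front of the incubator; origin at the middle of its underside
- tube_cyan: small clear bottle with a light blue cap, 37 mm wide, 82 mm tall, loose, on the bench to the right of the work; origin at the middle of its underside

How it is judged:
By the outcome, as a careful person would: the job done as asked, in the order asked, and still so for the second after the job is handed in, with the robot touching nothing.
It also fails if it takes over 72 s, if anything falls off the work surface, if the arm or the gripper's body presses on something with over 40 N, if the wrist force passes 120 N, or if a joint passes its speed limit or range.

ROBOT

A 6-joint arm with a two-finger parallel gripper is mounted at the origin on a cart in front of the work surface, level with it; the furniture and walls round the work are solid. World frame = base frame: x ahead of the robot, y to its left, z up, the work surface at z = 0. Lengths are in m, angles in rad, forces in N, time in s.
With the tool pointing down it reaches from about 0.35 to 0.975 m from the base axis. Payload 4.9 kg.
Tool frame: the origin (TCP) lies midway between the tips of the shut fingers; the grasp point (between the pads) lies tcp_to_grasp behind it (tcp_to_grasp is the distance from the TCP to the grasp point, in m); z points along the fingers, y is the line along which they close (so a half turn about z gives the same grasp; the last joint's range is limited). The gripper opens to 85 mm and grips with 20 to 120 N. Pads are 22 mm wide; open, the fingers measure 114 mm over their backs; the gripper's body (76 mm by 85 mm) begins 54 mm behind the grasp point. The pads swing forward as they close: fully open they stand 13 mm farther back than shut.
Start: joints at [-1.405, 0.053, 1.613, -0, 1.476, -0.119], TCP at [0.176, -0.6, 0.231] pointing down, gripper open.
Joint ranges: [-3.01, 3.01], [-1.01, 2.22], [0.06, 2.58], [-1.02, 4.17], [0.09, 2.62], [-3.14, 3.14]. Speed limits (rad/s): [2.57, 2.57, 3.14, 3.14, 3.14, 3.14].

INTERFACE

Orientations are given as [roll, pitch, yaw] about the fixed x, y, z axes, in that order (R = Rz(yaw) Ry(pitch) Rx(roll)).
In Python, from plant import * gives the robot as it stands.
- The arm moves only by the shell command python3 -m pendant 'ROWS' [FORCE]. ROWS is text: rows parted by semicolons, each of 7 numbers parted by spaces: the finger opening in mm, from 0 to 85.4, then the shift along the tool's x, y, z in units of 40 mm (1.0 is 40 mm), then the turn, a rotation vector about the tool's x, y, z in units of 6 degrees (1.0 is 6 degrees). A call has 1 to 10 rows; each row shifts and turns the commanded pose from where the row before left it, along the tool's axes as they then stand; what a row does not reach is not made up. A row lasts 1/8 s, in which the tool goes at most 62.5 mm and 10.7 degrees, less where a joint would pass 70% of its speed; a pose out of reach is approached as far as the arm can. A call is refused whole if a number of a shift passes 1 or a number of a turn 1, either way. A call with a gripper value outside its range is refused whole. The fingers move at their own pace and stop on an object; FORCE is the grip in N (left out, the last holds). Time passes only in rows, so rows that do not move let the fingers close. It gives the time, the measured TCP pose, the force, the opening and the grip force at its end, in the units of the state.
- sense(): the state, without advancing time (a new reading comes with each control period).
- camera(name): name is "scene" or "side" or "wrist"; returns a dict with "color" (480x640x3 uint8, red, green, blue), "intrinsics" (3x3 intrinsics, pixels), "k1" (the pictures are not rectified: a ray, as slopes to the right and down, at radius r is drawn at 1 + k1 r^2 times it, then the intrinsics apply), "eye" and "orientation" of the camera in the world. Camera axes: x right, y up, looking along -z (the intrinsics and any distortion apply to the point x, -y, -z); pixel columns grow to the right and rows downward; lengths in m; the calibration is good to about 2 mm. A picture is of the moment at which its call begins. There is no depth.
- sign_off(): hands the job in; it is judged then, once.
Trained networks look in a picture, given as the dict that the camera call returned (one of the last four; its "shot" number tells which), for a name from the list of things; names that differ only in an ending like _2 or _b are one class to them, and where a whole thing is asked for, a point or a joint stands for the part that bears it (a point fixed in the world has none). Each returns a list of dicts, best first, with "conf" (0 to 1); they miss things now and then, are a little off and sometimes report something else, mostly with a low value. They report only what shows in the picture. A call takes as long as a camera call.
- recognise(name, picture): "rect" ([centre column, centre row, width, height] as shares, 0 to 1, of the picture: columns of its width, rows of its height, round what is visible of it).
- trace(name, picture): "mask" (480x640 bool, what is visible of it) and "rect" ([centre column, centre row, width, height] as shares, 0 to 1, of the picture: columns of its width, rows of its height, round what is visible of it).
The state is a dict: "clock": time; "joint_positions": joint angles; "joint_velocities": joint speeds; "joint_torque": joint torques, N m; "position": TCP position; "orientation": TCP orientation; "wrist_force": force on the tool from outside, world axes, zero at the start; "ft_torque": the same for the moment, N m; "finger_gap": opening from 0.0 (shut) to 1.0 (fully open); "gripper_force": force on a finger pad.
Only numpy, scipy, OpenCV 4.12 (cv2) and the standard library are available. Lean on these libraries where they do the work, as an engineer would, in place of code of your own. Each camera call takes 0.05 s, during which the arm holds its last target. There are 200 camera calls.

## Working session

There is one attempt and no reset: what is moved stays moved. The work goes in short steps, Python scripts to look and compute and a shell command to move; the robot and the scene stay as the last step left them, time stands still between calls to the robot, and variables do not carry over. Pictures are saved under pics/ and viewed, at most 10 in all, crops included, and the job is handed in when it is done.

```bash
ls; mkdir -p pics; cat > h.py <<'E'
from plant import *
import numpy as np, cv2
from scipy.spatial.transform import Rotation as R
def rot(o):
    o=np.array(o,float)
    return o if o.shape==(3,3) else (R.from_euler('xyz',o).as_matrix() if o.size==3 else R.from_quat(o).as_matrix())
def ray(p,u,v):
    K=np.array(p["intrinsics"]); k=p["k1"]
    d=np.array([(u-K[0,2])/K[0,0],(v-K[1,2])/K[1,1]]); s=d.copy()
    for _ in range(30): s=d/(1+k*(s@s))
    return np.array(p["eye"]),rot(p["orientation"])@np.array([s[0],-s[1],-1.])
def at(p,u,v,z):
    e,d=ray(p,u,v); return e+d*(z-e[2])/d[2]
def pix(p,X):
    K=np.array(p["intrinsics"]); c=rot(p["orientation"]).T@(np.array(X)-np.array(p["eye"]))
    s=np.array([c[0],-c[1]])/-c[2]; s=s*(1+p["k1"]*(s@s)); return np.array([K[0,0]*s[0]+K[0,2],K[1,1]*s[1]+K[1,2]])
def save(p,n): cv2.imwrite(f"pics/{n}.png",cv2.cvtColor(p["color"],cv2.COLOR_RGB2BGR))
E
python3 - <<'E'
from h import *
s=sense(); print({k:np.round(v,3) for k,v in s.items()})
for c in("scene","side"):
    p=camera(c); save(p,c+"0"); print(c,p["eye"],p["orientation"],p["k1"])
    for n in("dish","tray","dish_in","bottle_brown","tube_cyan"):
        for t in trace(n,p)[:2]:
            m=t["mask"].astype(np.uint8); cs,_=cv2.findContours(m,0,2)
            a=max(cs,key=cv2.contourArea); q=cv2.approxPolyDP(cv2.convexHull(a),4,True)[:,0]
            print(n,round(t["conf"],2),np.round(np.array(t["rect"])*[640,480,640,480]),q.tolist())
E
```

```text
pics
{'clock': np.float64(0.0), 'joint_positions': array([-1.405,  0.053,  1.614, -0.   ,  1.476, -0.119]), 'joint_velocities': array([-0.   , -0.001,  0.   ,  0.001,  0.   , -0.   ]), 'joint_torque': array([-1.0000e-03, -3.9368e+01, -3.7018e+01, -0.0000e+00,  7.0000e-03,
       -0.0000e+00]), 'position': array([ 0.175, -0.599,  0.23 ]), 'orientation': array([-3.14 , -0.   ,  0.285]), 'wrist_force': array([-0.566,  0.626, -0.452]), 'ft_torque': array([-0.008,  0.028,  0.013]), 'gripper_force': np.float64(0.0), 'finger_gap': np.float64(1.002)}
scene [-0.05690402  0.4390484   0.62477148] [ 0.93202782 -0.02280808 -2.19787117] -0.017922837132900892
dish 0.6 [363. 262.  71.  49.] [[354, 238], [398, 254], [375, 285], [330, 267]]
tray 0.76 [316. 227. 126.  65.] [[378, 209], [376, 219], [288, 259], [272, 254], [251, 236], [258, 226], [352, 194]]
dish_in 0.81 [341. 213.  64.  38.] [[370, 215], [335, 231], [309, 206], [344, 193]]
bottle_brown 0.63 [219. 325.  28.  60.] [[220, 295], [230, 316], [232, 343], [228, 352], [215, 354], [207, 336], [207, 299]]
side [ 0.34522791 -1.08949098  0.96769574
[... 172 characters left out ...]
214]]
dish 0.72 [303. 248.  61.  48.] [[309, 228], [332, 256], [294, 274], [271, 244]]
tray 0.6 [370. 246.  73.  91.] [[342, 205], [370, 201], [382, 206], [397, 236], [395, 287], [363, 288], [334, 216]]
tray 0.41 [292. 319.  12.  40.] [[287, 299], [299, 302], [300, 333], [293, 338], [285, 333], [282, 303]]
dish_in 0.93 [381. 261.  52.  45.] [[395, 239], [405, 261], [402, 275], [365, 281], [354, 246]]
bottle_brown 0.65 [267. 156.  12.  41.] [[263, 135], [270, 137], [273, 173], [261, 170]]
tube_cyan 0.63 [293. 320.  14.  40.] [[288, 299], [300, 305], [300, 332], [294, 338], [284, 331], [281, 306]]
tube_cyan 0.44 [381. 262.  53.  45.] [[395, 239], [406, 261], [402, 275], [366, 282], [354, 246]]
```

```bash
python3 - <<'E'
from h import *
a=cv2.imread("pics/scene0.png")[180:370,190:430];b=cv2.imread("pics/side0.png")[120:350,240:440]
a=cv2.resize(a,None,fx=1.65,fy=3*.55*1,interpolation=2);b=cv2.resize(b,None,fx=1.98,fy=1.98,interpolation=2)
a=cv2.resize(cv2.imread("pics/scene0.png")[180:370,190:430],(400,317),interpolation=2);b=cv2.resize(cv2.imread("pics/side0.png")[120:350,240:440],(400,460),interpolation=2)
c=np.zeros((460,800,3),np.uint8);c[:317,:400]=a;c[:,400:]=b;cv2.imwrite("pics/both0.png",c)
ps=camera("scene");pd=camera("side")
def show(n,p,qs,z):
    P=np.array([at(p,u,v,z) for u,v in qs]);print(n,np.round(P[:,:2],4).tolist(),np.round(P.mean(0)[:2],4),[round(float(np.linalg.norm(P[i]-P[i-1])),3) for i in range(len(P))])
show("dish s",ps,[[354,238],[398,254],[375,285],[330,267]],.016)
show("dish d",pd,[[309,228],[332,256],[294,274],[271,244]],.016)
show("in s",ps,[[370,215],[335,231],[309,206],[344,193]],.02)
show("tray s",ps,[[378,209],[378,219],[288,259],[251,236],[258,226],[352,194]],.01)
show("tray d",pd,[[339,206],[367,201],[382,205],[408,258],[397,287],[362,287],[333,214]],.01)
show("brown",ps,[[222,350]],0);show("brownd",pd,[[267,170]],0);show("cyan",pd,[[293,335]],0)
E
```

```text
dish s [[0.5712, -0.1299], [0.4796, -0.1682], [0.4351, -0.0681], [0.5236, -0.0313]] [ 0.5024 -0.0994] [0.11, 0.099, 0.11, 0.096]
dish d [[0.5323, -0.036], [0.5639, -0.1369], [0.4732, -0.1734], [0.4391, -0.0709]] [ 0.5021 -0.1043] [0.1, 0.106, 0.098, 0.108]
in s [[0.6142, -0.2104], [0.609, -0.109], [0.7193, -0.1202], [0.72, -0.2214]] [ 0.6656 -0.1652] [0.106, 0.102, 0.111, 0.101]
tray s [[0.634, -0.2528], [0.6031, -0.2254], [0.596, 0.0175], [0.7042, 0.0388], [0.7277, 0.008], [0.7186, -0.2453]] [ 0.6639 -0.1099] [0.085, 0.041, 0.243, 0.11, 0.039, 0.253]
tray d [[0.6192, 0.0336], [0.69, 0.0379], [0.7215, 0.0155], [0.7269, -0.1723], [0.678, -0.2502], [0.6064, -0.2347], [0.5986, 0.0077]] [ 0.6629 -0.0804] [0.033, 0.071, 0.039, 0.188, 0.092, 0.073, 0.242]
brown [[0.4684, 0.2293]] [0.4684 0.2293] [0.0]
brownd [[0.4715, 0.2287]] [0.4715 0.2287] [0.0]
cyan [[0.4445, -0.3217]] [ 0.4445 -0.3217] [0.0]
```

View pics/both0.png

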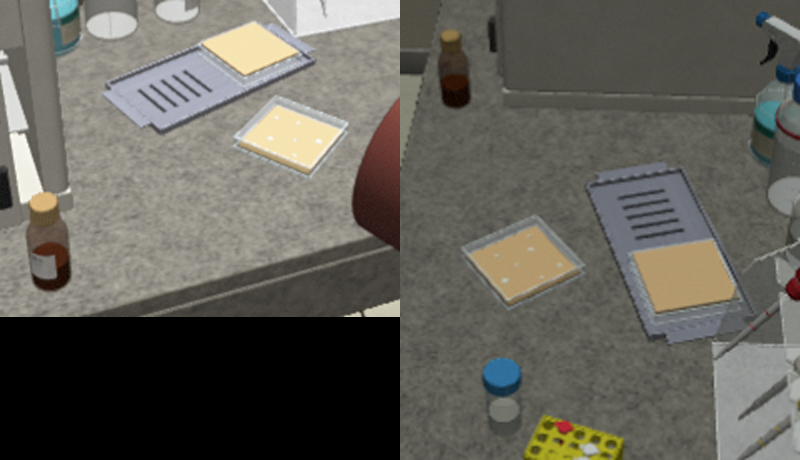

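The side picture shows the dish at about (0.50, -0.10), yaw about 21°. The tray's left (+y) place is empty, and its front rim lies at x≈0.60. I'll move above it and look closer.

```bash
python3 -m pendant '85 .9 -.75 -.2 0 0 0;85 .9 -.75 -.2 0 0 0;85 .9 -.75 -.2 0 0 0;85 .9 -.75 -.2 0 0 0;85 .9 -.75 -.2 0 0 0;85 .9 -.75 -.2 0 0 0;85 .9 -.75 -.2 0 0 0;85 .9 -.75 -.2 0 0 0;85 .9 -.75 -.2 0 0 0;85 .9 -.75 -.2 0 0 0' ; python3 -m pendant '60 .9 -.75 -.2 0 0 0;60 .9 -.75 -.2 0 0 0;60 0 0 0 0 0 0'; python3 - <<'E'
from h import *
s=sense();print(np.round(s["joint_positions"],2))
p=camera("wrist");save(p,"w1");print(p["eye"],p["orientation"])
for n,z in(("dish",.02),("tray",.01),("dish_in",.02)):
    for t in trace(n,p)[:2]:
        m=t["mask"].astype(np.uint8); cs,_=cv2.findContours(m,0,2)
        a=max(cs,key=cv2.contourArea); q=cv2.approxPolyDP(cv2.convexHull(a),5,True)[:,0]
        print(n,round(t["conf"],2),q.tolist(),[np.round(at(p,u,v,z)[:2],4).tolist() for u,v in q])
E
```

```text
clock: 1.95
position: [0.4375, -0.2094, 0.3119]
orientation: [3.141, -0.001, 0.285]
wrist_force: [0.6, -0.5, 0.6]
finger_gap: 0.994
gripper_force: 0.0
clock: 2.33
position: [0.4903, -0.1308, 0.3282]
orientation: [3.141, -0.001, 0.289]
wrist_force: [-0.5, 0.5, 0.3]
finger_gap: 0.704
gripper_force: 0.0
[-0.41 -0.27  1.75  0.    1.66  0.87]
[ 0.56170237 -0.10976887  0.47089498] [-0.29768261 -0.00129025 -1.2804944 ]
dish 0.74 [[346, 117], [353, 206], [267, 214], [256, 128]] [[0.5651, -0.1279], [0.4739, -0.1647], [0.4367, -0.0728], [0.5264, -0.0377]]
tray 0.85 [[494, 12], [470, 92], [450, 106], [228, 48], [212, 24], [217, 0], [484, 0]] [[0.7141, -0.2453], [0.6304, -0.2501], [0.6099, -0.2343], [0.598, 0.0129], [0.6166, 0.0348], [0.6408, 0.035], [0.7216, -0.2309]]
dish_in 0.58 [[346, 117], [353, 206], [268, 214], [256, 127]] [[0.5651, -0.1279], [0.4739, -0.1647], [0.437, -0.0739], [0.5274, -0.0375]]
dish_in 0.57 [[471, 0], [440, 93], [353, 67], [371, 0]] [[0.7139, -0.2155], [0.6182, -0.2165], [0.6158, -0.1199], [0.6828, -0.1181]]
```

View pics/w1.png

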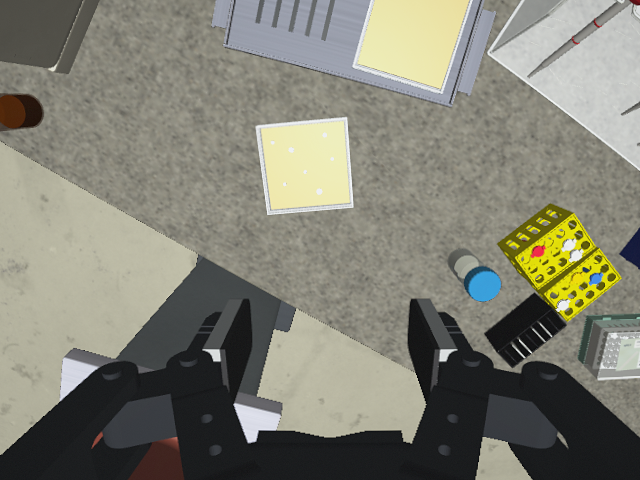

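The wrist picture shows the dish (corners about 346,117 / 353,206 / 267,214 / 256,128), the tray's front rim running from about (228,48) to (453,105), and the fingers at the bottom. Next I'll fit the rim line precisely.

```bash
cat > fit.py <<'E'
from h import *
def tray(p):
    t=trace("tray",p)[0]; m=t["mask"]; pts=[]
    for u in range(240,345,3):
        v=np.where(m[:,u])[0]
        if len(v): pts.append(at(p,u,v.max()+.5,.004)[:2])
    pts=np.array(pts); c=np.polyfit(pts[:,1],pts[:,0],1)
    r=pts[:,0]-np.polyval(c,pts[:,1]); k=abs(r)<.003; c=np.polyfit(pts[k,1],pts[k,0],1)
    return c,r.std()
def dish(p,z=.02):
    t=trace("dish",p)[0]; a=max(cv2.findContours(t["mask"].astype(np.uint8),0,1)[0],key=cv2.contourArea)[:,0]
    W=np.array([at(p,u,v,z)[:2] for u,v in a]).astype(np.float32)*1000
    return t["conf"],cv2.minAreaRect(W)
E
python3 - <<'E'
from fit import *
p=camera("wrist"); c,s=tray(p);print("rim x at y=-.05:",np.polyval(c,-.05),"yaw deg",np.degrees(np.arctan(-c[0])),s)
print(dish(p))
# corner/edge checks: predicted tray pixels overlay
for yaw in(2,):
    r=R.from_euler('z',yaw,degrees=True).as_matrix(); 
im=p["color"][...,::-1].copy()
th=np.arctan(-c[0]); O=np.array([np.polyval(c,-.109),-.109,0])+.061*np.array([np.cos(th),np.sin(th),0])
M=R.from_euler('z',th).as_matrix()
q=[tuple(int(round(v)) for v in pix(p,O+M@np.array([x,y,.01]))) for x,y in((-.061,-.128),(-.061,.128),(.061,.128),(.061,-.128))]
print(O,th,q)
cv2.polylines(im,[np.array(q)],True,(0,0,255),1); cv2.imwrite("pics/ov.png",cv2.resize(im[0:230,190:530],(760,514)))
E
```

```text
rim x at y=-.05: 0.601284339355491 yaw deg 2.340227316790863 0.0003417709764596212
(0.86, ((500.59063720703125, -100.74250030517578), (103.43195343017578, 101.81532287597656), 21.47281837463379))
[ 0.66464464 -0.10650917  0.        ] 0.04084467192311294 [(450, 104), (219, 43), (242, -82), (486, -13)]
```

View pics/ov.png

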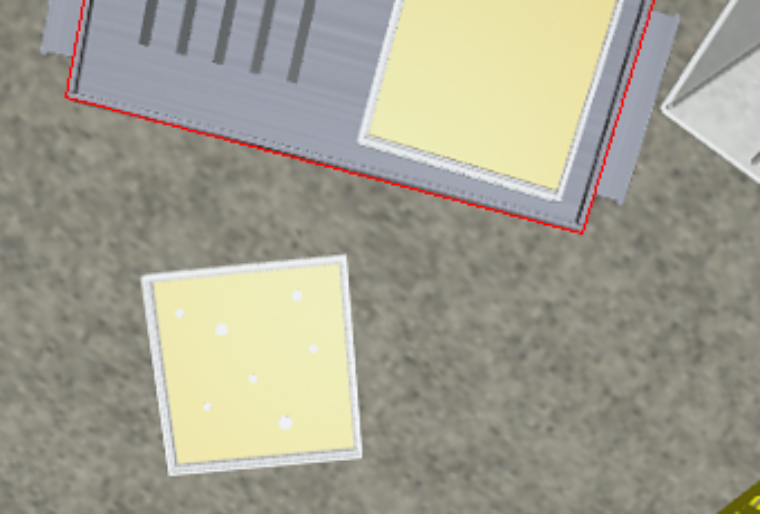

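```bash
python3 -m pendant '55 0 0 .5 0 0 1;55 0 0 .5 0 0 1;55 0 0 .5 0 0 1;55 0 0 .5 0 0 1;55 0 0 .5 0 0 1;55 0 0 .5 0 0 1;55 0 0 .5 0 0 1;55 0 0 .5 0 0 1;55 0 0 .5 0 0 1;55 0 0 .5 0 0 1'; python3 -m pendant '55 0 0 .1 0 0 1;55 0 0 .1 0 0 1;55 0 0 .1 0 0 1;55 0 0 .1 0 0 1;55 0 0 0 0 0 .17;55 0 0 0 0 0 0';cat > to.py <<'E'
import sys
from h import *
# args x y z yawdeg -> tool-frame units remaining
x,y,z,w=map(float,sys.argv[1:5]); s=sense(); M=rot(s["orientation"]); d=M.T@(np.array([x,y,z])-s["position"])/.04
Rt=R.from_euler('xyz',[np.pi,0,np.radians(w)]).as_matrix()
print("shift",np.round(d,2),"turn",np.round(np.degrees(R.from_matrix(M.T@Rt).as_rotvec())/6,2),"q",np.round(s["joint_positions"],2))
E
python3 to.py .5274 -.1686 .01 -68.5
```

```text
clock: 3.92
position: [0.4887, -0.1337, 0.1266]
orientation: [3.142, 0.0, -0.767]
wrist_force: [-0.2, 0.8, 0.0]
finger_gap: 0.646
gripper_force: 0.0
clock: 4.68
position: [0.489, -0.1333, 0.1115]
orientation: [-3.141, -0.0, -1.199]
wrist_force: [-0.7, -0.2, -0.2]
finger_gap: 0.642
gripper_force: 0.0
shift [ 1.17 -0.57  2.54] turn [-0.   -0.   -0.03] q [-0.41 -0.13  1.99  0.    1.27  2.36]
```

```bash
python3 -m pendant '55 .6 -.3 0 0 0 0;55 .6 -.27 0 0 0 0;55 0 0 .8 0 0 0;55 0 0 .8 0 0 0;55 0 0 .6 0 0 0;55 0 0 .2 0 0 0;55 0 0 0.1 0 0 0;55 0 0 0 0 0 0'; python3 to.py .5274 -.1686 .008 -68.5;  python3 - <<'E'
from fit import *
p=camera("side");save(p,"s2")
cv2.imwrite("pics/s2c.png",cv2.resize(cv2.imread("pics/s2.png")[180:340,230:430],(800,600),interpolation=2))
E
```

```text
clock: 5.68
position: [0.5284, -0.1697, 0.0122]
orientation: [-3.141, -0.001, -1.199]
wrist_force: [-0.5, -0.2, -0.1]
finger_gap: 0.643
gripper_force: 0.0
shift [-0.03  0.01  0.11] turn [-0.01 -0.01 -0.03] q [-0.44  0.13  1.93  0.    1.08  2.32]
```

View pics/s2c.png

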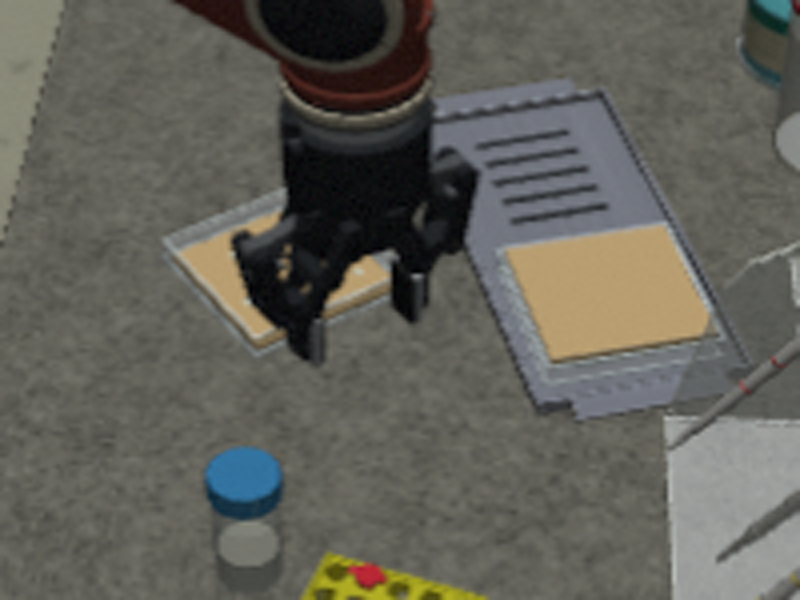

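```bash
python3 -m pendant '55 0 0 .11 0 0 0;55 -.15 0 0 0 0 0;55 -.15 0 0 0 0 0'; python3 -m pendant '55 -.12 0 0 0 0 .32;55 -.12 0 0 0 0 .32;55 -.12 0 0 0 0 .32;55 -.12 0 0 0 0 .32;55 -.12 0 0 0 0 .32;55 -.12 0 0 0 0 .32;55 -.12 0 0 0 0 .32;55 -.12 0 0 0 0 .32;55 -.12 0 0 0 0 .32;55 -.12 0 0 0 0 .32';python3 -m pendant '55 0 0 0 0 0 0';python3 to.py .513 -.1116 .008 -87.7
```

```text
clock: 6.1
position: [0.5232, -0.1577, 0.0069]
orientation: [3.142, 0.0, -1.199]
wrist_force: [0.3, -0.0, 0.4]
finger_gap: 0.645
gripper_force: 0.0
clock: 7.35
position: [0.5126, -0.1111, 0.0069]
orientation: [3.141, -0.0, -1.535]
wrist_force: [-0.0, -0.9, -1.0]
finger_gap: 0.646
gripper_force: 0.2
clock: 7.48
position: [0.5127, -0.111, 0.0069]
orientation: [-3.142, 0.0, -1.533]
wrist_force: [-0.2, 0.2, 0.0]
finger_gap: 0.644
gripper_force: 0.0
shift [ 0.01 -0.01 -0.03] turn [-0.    0.   -0.02] q [-0.36  0.07  2.    0.    1.07  2.75]
```

```bash
python3 -m pendant '55 .3 0 0 0 0 0;55 0 0 -.5 0 0 -1;55 0 0 -.5 0 0 -1;55 0 0 -.5 0 0 -1;55 0 0 -.5 0 0 -1;55 0 0 -.5 0 0 -1;55 0 0 -.5 0 0 -1;55 0 0 -.5 0 0 -1;55 0 0 -.5 0 0 -1;55 0 0 -.5 0 0 -1' >/dev/null; python3 -m pendant '55 -.5 -.3 0 0 0 -1;55 -.5 -.3 0 0 0 -1;55 -.4 -.3 0 0 0 -1;55 -.4 -.3 0 0 0 -1;55 -.4 -.3 0 0 0 -1;55 -.3 -.1 0 0 0 -1;55 0 0 0 0 0 0';python3 - <<'E'
from fit import *
p=camera("wrist");save(p,"w3");print(dish(p))
c,s=tray(p);print(np.polyval(c,-.05),np.degrees(np.arctan(-c[0])),s)
E
python3 to.py .42 -.0506 .008 2.3
```

```text
clock: 9.6
position: [0.4433, -0.0304, 0.1871]
orientation: [3.141, -0.001, 0.036]
wrist_force: [-0.3, -0.6, -0.0]
finger_gap: 0.644
gripper_force: 0.0
(0.62, ((510.72625732421875, -49.99087905883789), (100.35549926757812, 100.5411605834961), 1.81510329246521))
0.6000796202651684 1.8496451372254574 7.325273707346051e-06
shift [-0.62  0.48  4.48] turn [ 0.   -0.   -0.05] q [-0.24 -0.37  2.06 -0.    1.45  1.3 ]
```

```bash
python3 -m pendant '55 -.4 .25 .5 0 0 0;55 -.3 .25 .9 0 0 0;55 0 0 .9 0 0 0;55 0 0 .9 0 0 0;55 0 0 .8 0 0 0;55 0 0 .4 0 0 0;55 0 0 .08 0 0 0;55 0 0 0 0 0 0'; python3 to.py .49 -.052 .007 2.1
```

```text
clock: 10.75
position: [0.4168, -0.0514, 0.0081]
orientation: [3.141, -0.0, 0.036]
wrist_force: [0.6, 0.0, -0.2]
finger_gap: 0.643
gripper_force: 0.0
shift [1.83 0.08 0.03] turn [ 0.   -0.   -0.01] q [-0.3  -0.19  2.25 -0.    1.09  1.23]
```

```bash
python3 -m pendant '55 .4 .03 .03 0 0 0;55 .2 0 0 0 0 0;55 .2 0 0 0 0 0;55 .2 0 0 0 0 0;55 .2 0 0 0 0 0;55 .2 0 0 0 0 0;55 .2 0 0 0 0 0;55 .15 0 0 0 0 0'; python3 -m pendant '55 .05 0 0 0 0 0;55 .05 0 0 0 0 0';python3 -m pendant '55 .05 0 0 0 0 0;55 0 0 0 0 0 0'; python3 - <<'E'
from fit import *
p=camera("wrist");print(dish(p))
E
```

```text
clock: 11.75
position: [0.4868, -0.0497, 0.0065]
orientation: [-3.142, 0.0, 0.037]
wrist_force: [-1.4, -0.3, 0.9]
finger_gap: 0.647
gripper_force: 0.5
clock: 12.0
position: [0.4901, -0.0496, 0.0064]
orientation: [-3.142, 0.0, 0.037]
wrist_force: [-1.8, -0.1, 0.9]
finger_gap: 0.646
gripper_force: 0.6
clock: 12.25
position: [0.4908, -0.0495, 0.0062]
orientation: [-3.141, 0.004, 0.037]
wrist_force: [-5.7, -0.5, 5.6]
finger_gap: 0.643
gripper_force: 2.9
(0.59, ((550.354736328125, -48.529293060302734), (96.51915740966797, 99.33492279052734), 2.2005109786987305))
```

```bash
python3 -m pendant '55 .05 0 0 0 0 0;55 0 0 0 0 0 0'; python3 -m pendant '55 0.02 0 -.1 0 0 0;55 0 0 -.1 0 0 0';python3 -m pendant '55 .01 0 -.1 0 0 0;55 0.02 0 -.1 0 0 0'; python3 - <<'E'
from fit import *
p=camera("wrist");save(p,"w4");t=trace("dish",p);print([(x["conf"],x["rect"]) for x in t[:2]])
p=camera("side");save(p,"s4");p=camera("scene");save(p,"c4")
cv2.imwrite("pics/4.png",np.hstack([cv2.resize(cv2.imread("pics/s4.png")[190:310,270:400],(400,369)),cv2.resize(cv2.imread("pics/c4.png")[180:300,250:380],(400,369))]))
E
```

```text
clock: 12.6
position: [0.4909, -0.0494, 0.0059]
orientation: [-3.141, 0.009, 0.037]
wrist_force: [-12.1, -1.4, 9.2]
finger_gap: 0.639
gripper_force: 6.2
clock: 12.85
position: [0.4916, -0.0494, 0.0127]
orientation: [-3.141, 0.008, 0.037]
wrist_force: [-6.9, -2.4, 0.5]
finger_gap: 0.641
gripper_force: 3.5
clock: 13.1
position: [0.4929, -0.0494, 0.0209]
orientation: [-3.141, 0.008, 0.037]
wrist_force: [-8.4, -1.9, 0.6]
finger_gap: 0.642
gripper_force: 4.0
[(0.8, [0.5212, 0.3208, 0.4845, 0.6362])]
```

View pics/4.png

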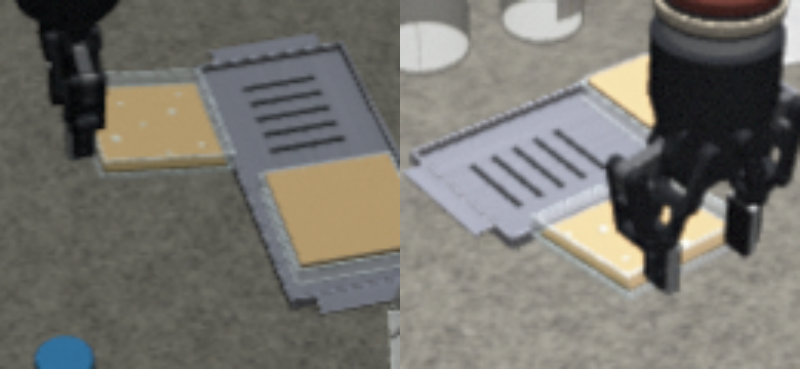

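```bash
cat > ang.py <<'E'
from h import *
# best tilt angle of dish about far lower edge, from side mask IoU
def ang(name="side"):
    p=camera(name); t=[x for x in trace("dish",p) if x["conf"]>.3]
    th0=np.radians(2.2); M=R.from_euler('z',th0).as_matrix(); piv=np.array([.551,-.0505,0])+M@np.array([.05,0,0])
    best=[]
    for x in t[:2]:
        m=x["mask"]
        for a in range(0,181,4):
            Ra=R.from_euler('y',a,degrees=True).as_matrix() # near side (-x) up
            z0=.0 if a<=90 else .01
            P=[piv+[0,0,z0]+M@(Ra@np.array([i,j,k])) for i in(-.1,0) for j in(-.05,.05) for k in(0,.02)]
            h=cv2.convexHull(np.array([pix(p,q) for q in P],np.float32)).astype(np.int32)
            w=np.zeros((480,640),np.uint8);cv2.fillConvexPoly(w,h,1);w=w>0
            best.append((round((w&m).sum()/(w|m).sum(),3),a,round(x["conf"],2)))
    return sorted(best)[::-1][:4]
if __name__=="__main__": print("side",ang("side"));print("scene",ang("scene"))
E
python3 ang.py
```

```text
side [(np.float64(0.838), 12, 0.91), (np.float64(0.796), 16, 0.91), (np.float64(0.794), 8, 0.91), (np.float64(0.745), 20, 0.91)]
scene [(np.float64(0.497), 12, 0.9), (np.float64(0.472), 8, 0.9), (np.float64(0.449), 16, 0.9), (np.float64(0.432), 4, 0.9)]
```

```bash
python3 -m pendant '55 .02 0 -.1 0 0 0;55 .02 0 -.1 0 0 0;55 .03 0 -.1 0 0 0;55 .03 0 -.1 0 0 0;55 .04 0 -.1 0 0 0'; python3 ang.py
```

```text
clock: 14.12
position: [0.4991, -0.0492, 0.0414]
orientation: [-3.141, 0.007, 0.037]
wrist_force: [-7.2, -0.7, 2.8]
finger_gap: 0.641
gripper_force: 4.0
side [(np.float64(0.794), 24, 0.91), (np.float64(0.778), 20, 0.91), (np.float64(0.756), 28, 0.91), (np.float64(0.726), 16, 0.91)]
scene [(np.float64(0.572), 24, 0.55), (np.float64(0.558), 20, 0.55), (np.float64(0.51), 28, 0.55), (np.float64(0.501), 16, 0.55)]
```

```bash
python3 -m pendant '55 .045 0 -.1 0 0 0;55 .05 0 -.1 0 0 0;55 .055 0 -.1 0 0 0;55 .06 0 -.1 0 0 0;55 .065 0 -.1 0 0 0'; python3 ang.py
```

```text
clock: 14.95
position: [0.5108, -0.0488, 0.0621]
orientation: [-3.142, 0.005, 0.037]
wrist_force: [-6.6, -1.1, 4.2]
finger_gap: 0.647
gripper_force: 4.3
side [(np.float64(0.754), 36, 0.86), (np.float64(0.743), 32, 0.86), (np.float64(0.713), 40, 0.86), (np.float64(0.675), 28, 0.86)]
scene [(np.float64(0.681), 36, 0.82), (np.float64(0.575), 32, 0.82), (np.float64(0.548), 40, 0.82), (np.float64(0.479), 28, 0.82)]
```

```bash
python3 -m pendant '55 .075 0 -.1 0 0 0;55 .085 0 -.1 0 0 0;55 .09 0 -.1 0 0 0;55 .1 0 -.1 0 0 0'; python3 ang.py
```

```text
clock: 15.65
position: [0.526, -0.0483, 0.0789]
orientation: [-3.142, 0.003, 0.037]
wrist_force: [-4.7, 0.7, 5.0]
finger_gap: 0.643
gripper_force: 3.5
side [(np.float64(0.729), 48, 0.82), (np.float64(0.67), 44, 0.82), (np.float64(0.662), 52, 0.82), (np.float64(0.614), 40, 0.82)]
scene [(np.float64(0.683), 48, 0.68), (np.float64(0.604), 44, 0.68), (np.float64(0.573), 52, 0.68), (np.float64(0.473), 56, 0.68)]
```

```bash
python3 -m pendant '55 .16 0 -.13 0 0 0;55 .17 0 -.11 0 0 0;55 .18 0 -.1 0 0 0;55 .18 0 -.07 0 0 0'; python3 ang.py
```

```text
clock: 16.35
position: [0.5554, -0.0473, 0.0975]
orientation: [3.141, -0.001, 0.037]
wrist_force: [-5.4, 1.2, 11.7]
finger_gap: 0.644
gripper_force: 6.6
side [(np.float64(0.575), 64, 0.69), (np.float64(0.533), 68, 0.69), (np.float64(0.503), 60, 0.69), (np.float64(0.439), 72, 0.69)]
scene [(np.float64(0.797), 68, 0.66), (np.float64(0.78), 64, 0.66), (np.float64(0.708), 72, 0.66), (np.float64(0.707), 60, 0.66)]
```

```bash
python3 -m pendant '55 .1 0 -.12 0 0 0;55 .16 0 -.1 0 0 0;55 .16 0 -.06 0 0 0;55 .16 0 -.02 0 0 0'; python3 ang.py;  python3 - <<'E'
from fit import *
p=camera("side");save(p,"s5");p=camera("scene");save(p,"c5")
cv2.imwrite("pics/5.png",np.hstack([cv2.resize(cv2.imread("pics/s5.png")[170:310,270:420],(400,373)),cv2.resize(cv2.imread("pics/c5.png")[160:300,240:390],(400,373))]))
E
```

```text
clock: 17.05
position: [0.5781, -0.0464, 0.1069]
orientation: [-3.142, -0.0, 0.037]
wrist_force: [0.5, -0.8, -1.0]
finger_gap: 0.642
gripper_force: 0.0
side [(np.float64(0.875), 0, 0.65), (np.float64(0.847), 4, 0.65), (np.float64(0.781), 8, 0.65), (np.float64(0.711), 12, 0.65)]
scene [(np.float64(0.892), 0, 0.69), (np.float64(0.844), 4, 0.69), (np.float64(0.772), 8, 0.69), (np.float64(0.674), 12, 0.69)]
```

View pics/5.png

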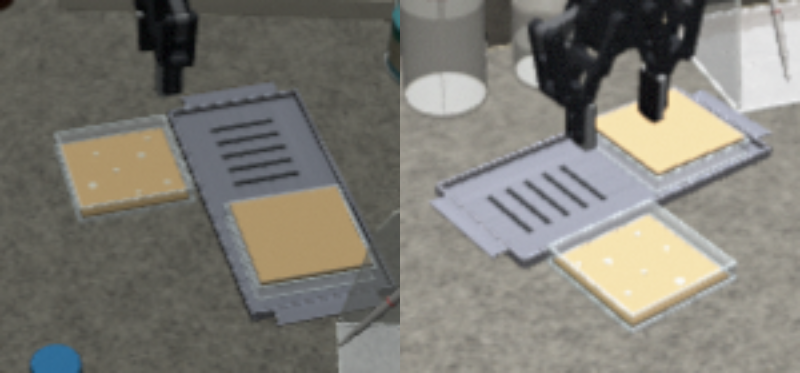

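The pictures show that the fingertips slipped over the edge near 70°, and the dish fell back flat at the rim, lid up, square and in place. I'll retry, letting the fingertips stay lower once the dish passes about 45°.

```bash
python3 -m pendant '55 -.95 0 0 0 0 0;55 -.95 0 0 0 0 0;55 -.95 0 0 0 0 0;55 -.9 0 0 0 0 0;55 0 0 0 0 0 0'; python3 - <<'E'
from fit import *
p=camera("wrist");print(dish(p)); c,s=tray(p);print(np.polyval(c,-.05),np.degrees(np.arctan(-c[0])),s)
E
python3 to.py .435 -.0515 .005 2.2
```

```text
clock: 17.98
position: [0.4257, -0.0516, 0.1061]
orientation: [-3.141, 0.001, 0.036]
wrist_force: [0.1, -0.4, 0.3]
finger_gap: 0.643
gripper_force: 0.0
(0.85, ((526.589599609375, -49.75443649291992), (63.5844612121582, 100.39293670654297), 2.4350109100341797))
shift [ 0.16 -0.01  2.56] turn [ 0.   -0.01 -0.02] q [-0.29 -0.33  2.17  0.    1.3   1.24]Traceback (most recent call last):
  File "<stdin>", line 2, in <module>
  File "fit.py", line 3, in tray
    t=trace("tray",p)[0]; m=t["mask"]; pts=[]
      ~~~~~~~~~~~~~~~^^^
IndexError: list index out of range
```

```bash
python3 -m pendant '55 .1 0 .8 0 0 0;55 0 0 .8 0 0 0;55 0 0 .7 0 0 0;55 0 0 .2 0 0 0;55 0 0 0.05 0 0 0;55 .3 0 0 0 0 0;55 .3 0 0 0 0 0;55 .3 0 0 0 0 0;55 .3 0 0 0 0 0;55 .2 0 0 0 0 0'; python3 -m pendant '55 .07 0 0 0 0 0;55 .05 0 0 0 0 0;55 0 0 0 0 0 0';python3 to.py .494 -.05 .005 2.2
```

```text
clock: 19.38
position: [0.4884, -0.0496, 0.005]
orientation: [-3.142, 0.0, 0.037]
wrist_force: [-2.0, -0.7, 0.9]
finger_gap: 0.645
gripper_force: 0.6
clock: 19.75
position: [0.4908, -0.0494, 0.0044]
orientation: [-3.141, 0.004, 0.037]
wrist_force: [-5.2, -1.2, 4.3]
finger_gap: 0.645
gripper_force: 2.6
shift [ 0.08  0.02 -0.01] turn [-0.    0.04 -0.01] q [-0.25  0.01  2.07 -0.    1.07  1.28]
```

```bash
python3 -m pendant '55 .07 0 0 0 0 0;55 0 0 0 0 0 0'; python3 -m pendant '55 .02 0 -.1 0 0 0;55 0 0 -.1 0 0 0;55 .01 0 -.1 0 0 0;55 .02 0 -.1 0 0 0;55 .02 0 -.1 0 0 0;55 .02 0 -.1 0 0 0;55 .03 0 -.1 0 0 0;55 .03 0 -.1 0 0 0;55 .04 0 -.1 0 0 0';python3 ang.py
```

```text
clock: 20.0
position: [0.4909, -0.0493, 0.0039]
orientation: [-3.141, 0.011, 0.037]
wrist_force: [-14.6, -1.6, 11.1]
finger_gap: 0.644
gripper_force: 7.2
clock: 21.12
position: [0.4983, -0.0491, 0.039]
orientation: [-3.141, 0.011, 0.037]
wrist_force: [-11.6, -1.5, 4.1]
finger_gap: 0.643
gripper_force: 6.0
side [(np.float64(0.809), 24, 0.75), (np.float64(0.802), 20, 0.75), (np.float64(0.772), 28, 0.75), (np.float64(0.741), 16, 0.75)]
scene [(np.float64(0.539), 24, 0.94), (np.float64(0.51), 20, 0.94), (np.float64(0.487), 28, 0.94), (np.float64(0.468), 16, 0.94)]
```

```bash
python3 -m pendant '55 .045 0 -.1 0 0 0;55 .05 0 -.1 0 0 0;55 .055 0 -.1 0 0 0;55 .06 0 -.09 0 0 0;55 .065 0 -.09 0 0 0;55 .075 0 -.08 0 0 0;55 .085 0 -.07 0 0 0'; python3 ang.py
```

```text
clock: 22.2
position: [0.5139, -0.0486, 0.0653]
orientation: [-3.141, 0.018, 0.038]
wrist_force: [-24.3, -1.5, 18.4]
finger_gap: 0.644
gripper_force: 15.9
side [(np.float64(0.741), 40, 0.67), (np.float64(0.705), 36, 0.67), (np.float64(0.699), 44, 0.67), (np.float64(0.674), 32, 0.67)]
scene [(np.float64(0.635), 40, 0.95), (np.float64(0.561), 36, 0.95), (np.float64(0.496), 44, 0.95), (np.float64(0.462), 32, 0.95)]
```

Force analysis shows that the tips sit on the near face, above its lower corner, which is why they slip off later. I'll lower the dish and redo it with the tips near the bench, below the skirt edge.

```bash
python3 -m pendant '55 -.22 0 .2 0 0 0;55 -.15 0 .35 0 0 0;55 -.12 0 .35 0 0 0;55 -.1 0 .35 0 0 0;55 -.1 0 .25 0 0 0;55 -.5 0 0 0 0 0;55 0 0 0 0 0 0'; python3 -m pendant '55 0 0 .07 0 0 0;55 0 0 0 0 0 0'; python3 -m pendant '55 0 0 .06 0 0 0;55 0 0 0 0 0 0'
```

```text
clock: 23.28
position: [0.4723, -0.0501, 0.0059]
orientation: [-3.141, -0.001, 0.036]
wrist_force: [-0.2, -0.2, 0.1]
finger_gap: 0.644
gripper_force: 0.0
clock: 23.52
position: [0.4735, -0.0503, 0.0036]
orientation: [3.141, -0.001, 0.037]
wrist_force: [-0.4, -0.4, -1.2]
finger_gap: 0.644
gripper_force: 0.0
clock: 23.78
position: [0.4727, -0.0502, 0.0007]
orientation: [-3.141, 0.0, 0.037]
wrist_force: [0.2, 0.2, -0.1]
finger_gap: 0.64
gripper_force: 0.0
```

```bash
python3 -m pendant '55 0 0 .05 0 0 0;55 0 0 0 0 0 0'; python3 -m pendant '55 0 0 .05 0 0 0;55 0 0 0 0 0 0';python3 -m pendant '55 0 0 .05 0 0 0;55 0 0 0 0 0 0'; python3 -m pendant '55 0 0 .05 0 0 0;55 0 0 0 0 0 0'
```

```text
clock: 24.02
position: [0.4725, -0.0502, -0.0013]
orientation: [-3.141, 0.0, 0.037]
wrist_force: [-1.1, -0.7, -0.5]
finger_gap: 0.645
gripper_force: 0.0
clock: 24.28
position: [0.4725, -0.0502, -0.0033]
orientation: [-3.141, 0.0, 0.037]
wrist_force: [-0.6, 1.2, 0.2]
finger_gap: 0.645
gripper_force: 0.0
clock: 24.52
position: [0.4729, -0.0503, -0.004]
orientation: [-3.141, 0.001, 0.037]
wrist_force: [-3.9, 1.3, 9.0]
finger_gap: 0.644
gripper_force: 4.5
clock: 24.78
position: [0.4729, -0.0503, -0.0041]
orientation: [-3.141, 0.003, 0.037]
wrist_force: [-13.3, 2.8, 24.8]
finger_gap: 0.643
gripper_force: 12.5
```

```bash
python3 -m pendant '55 0 0 -.13 0 0 0;55 .2 0 0 0 0 0;55 .15 0 0 0 0 0;55 .1 0 0 0 0 0;55 .05 0 0 0 0 0;55 0 0 0 0 0 0';python3 to.py .494 -.05 -.0025 2.2
```

```text
clock: 25.52
position: [0.4908, -0.0494, -0.0027]
orientation: [-3.141, 0.006, 0.037]
wrist_force: [-6.4, -1.1, 4.5]
finger_gap: 0.644
gripper_force: 3.2
shift [ 0.08  0.02 -0.01] turn [-0.    0.05 -0.01] q [-0.25  0.02  2.07 -0.    1.05  1.28]
```

```bash
python3 -m pendant '55 .07 0 0 0 0 0;55 0 0 0 0 0 0'; python3 -m pendant '55 .02 0 -.1 0 0 0;55 0 0 -.1 0 0 0;55 .01 0 -.1 0 0 0;55 .02 0 -.1 0 0 0;55 .02 0 -.1 0 0 0;55 .02 0 -.1 0 0 0;55 .03 0 -.1 0 0 0;55 .03 0 -.1 0 0 0;55 .04 0 -.1 0 0 0';python3 ang.py
```

```text
clock: 25.78
position: [0.4908, -0.0493, -0.0033]
orientation: [-3.141, 0.013, 0.038]
wrist_force: [-14.8, -2.1, 11.8]
finger_gap: 0.648
gripper_force: 7.9
clock: 26.9
position: [0.4961, -0.0491, 0.0308]
orientation: [-3.141, 0.018, 0.038]
wrist_force: [-16.4, -4.5, 4.5]
finger_gap: 0.649
gripper_force: 8.7
side [(np.float64(0.8), 20, 0.65), (np.float64(0.785), 24, 0.65), (np.float64(0.758), 16, 0.65), (np.float64(0.739), 28, 0.65)]
scene [(np.float64(0.487), 24, 0.92), (np.float64(0.475), 20, 0.92), (np.float64(0.436), 28, 0.92), (np.float64(0.429), 16, 0.92)]
```

```bash
python3 -m pendant '55 .035 0 -.1 0 0 0;55 .045 0 -.1 0 0 0;55 .05 0 -.1 0 0 0;55 .06 0 -.1 0 0 0;55 .065 0 -.1 0 0 0;55 .075 0 -.1 0 0 0'; python3 ang.py
```

```text
clock: 27.85
position: [0.5087, -0.0487, 0.0559]
orientation: [-3.141, 0.021, 0.038]
wrist_force: [-25.5, -1.0, 16.0]
finger_gap: 0.641
gripper_force: 13.1
side [(np.float64(0.751), 40, 0.62), (np.float64(0.742), 36, 0.62), (np.float64(0.719), 32, 0.62), (np.float64(0.7), 44, 0.62)]
scene [(np.float64(0.564), 36, 0.72), (np.float64(0.562), 40, 0.72), (np.float64(0.471), 32, 0.72), (np.float64(0.451), 44, 0.72)]
```

```bash
python3 -m pendant '55 .02 0 -.1 0 0 0;55 .04 0 -.1 0 0 0;55 .06 0 -.1 0 0 0'; python3 ang.py
```

```text
clock: 28.42
position: [0.5191, -0.0483, 0.0698]
orientation: [-3.141, 0.006, 0.037]
wrist_force: [-6.4, -0.8, 5.1]
finger_gap: 0.64
gripper_force: 3.6
side [(np.float64(0.75), 48, 0.67), (np.float64(0.7), 44, 0.67), (np.float64(0.666), 52, 0.67), (np.float64(0.636), 40, 0.67)]
scene [(np.float64(0.608), 48, 0.57), (np.float64(0.545), 44, 0.57), (np.float64(0.5), 52, 0.57), (np.float64(0.412), 56, 0.57)]
```

```bash
python3 -m pendant '55 .09 0 -.06 0 0 0;55 .1 0 -.05 0 0 0;55 .1 0 -.05 0 0 0'; python3 ang.py
```

```text
clock: 29.0
position: [0.5286, -0.0481, 0.0781]
orientation: [-3.141, 0.014, 0.038]
wrist_force: [-25.0, 0.4, 29.2]
finger_gap: 0.642
gripper_force: 18.9
side [(np.float64(0.656), 56, 0.7), (np.float64(0.643), 52, 0.7), (np.float64(0.589), 48, 0.7), (np.float64(0.552), 60, 0.7)]
scene [(np.float64(0.664), 56, 0.8), (np.float64(0.644), 52, 0.8), (np.float64(0.572), 60, 0.8), (np.float64(0.541), 48, 0.8)]
```

```bash
python3 - <<'E'
from fit import *
p=camera("side");save(p,"s6");p=camera("scene");save(p,"c6")
cv2.imwrite("pics/6.png",np.hstack([cv2.resize(cv2.imread("pics/s6.png")[185:275,280:370],(400,400),interpolation=2),cv2.resize(cv2.imread("pics/c6.png")[190:280,300:390],(400,400),interpolation=2)]))
E
```

```text
(no output)
```

View pics/6.png

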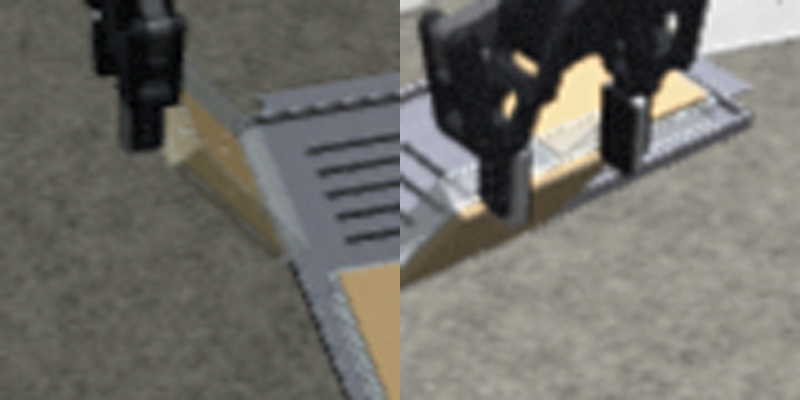

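```bash
python3 -m pendant '55 0 0 -.04 0 .8 0;55 0.02 0 0 0 .8 0;55 .03 0 0 0 .8 0;55 .04 0 0 0 .8 0'; python3 ang.py
```

```text
clock: 29.8
position: [0.5365, -0.0479, 0.0806]
orientation: [3.142, -0.338, 0.037]
wrist_force: [-9.0, 1.7, 11.5]
finger_gap: 0.646
gripper_force: 6.9
side [(np.float64(0.765), 56, 0.96), (np.float64(0.733), 60, 0.96), (np.float64(0.657), 52, 0.96), (np.float64(0.545), 48, 0.96)]
scene [(np.float64(0.622), 56, 0.89), (np.float64(0.606), 52, 0.89), (np.float64(0.55), 60, 0.89), (np.float64(0.535), 48, 0.89)]
```

```bash
cat > pose.py <<'E'
from h import *
from scipy.optimize import minimize
M=R.from_euler('z',2.2,degrees=True).as_matrix()
def hull(p,a,bx,bz):
    Ra=R.from_euler('y',a,degrees=True).as_matrix(); B=np.array([.6025-.0005,-.0485,0])
    P=[B+M@(np.array([bx/1000,0,bz/1000])+Ra@np.array([i,j,k])) for i in(-.1,0) for j in(-.05,.05) for k in(.005,.02)]+[B+M@(np.array([bx/1000,0,bz/1000])+Ra@np.array([i,j,0])) for i in(-.098,-.002) for j in(-.048,.048)]
    return cv2.convexHull(np.array([pix(p,q) for q in P],np.float32))
def fit():
    D=[]
    for n in("side","scene"):
        p=camera(n); t=trace("dish",p)
        if not t: continue
        ig=cv2.dilate((p["color"].max(2)<60).astype(np.uint8),np.ones((5,5)))>0
        D.append((p,t[0]["mask"],ig))
    def cost(v):
        c=0
        for p,m,ig in D:
            w=np.zeros((480,640),np.uint8);cv2.fillConvexPoly(w,np.round(hull(p,*v)*16).astype(np.int32),1,cv2.LINE_AA,4);w=w>0
            c+=((w^m)&~ig).sum()/m.sum()
        return c
    g=min(((cost((a,b,z)),(a,b,z)) for a in range(0,184,4) for b in(-20,-14,-7,0,7) for z in(0,5,10)),key=lambda x:x[0])
    r=minimize(cost,g[1],method='Nelder-Mead',options=dict(initial_simplex=np.array(g[1])+np.array([[0,0,0],[4,0,0],[0,4,0],[0,0,4]])))
    return r.fun,r.x
if __name__=="__main__":
    f,(a,b,z)=fit(); s=sense()
    ar=np.radians(a); N=np.array([.6015+b/1000,z/1000])+.098*np.array([-np.cos(ar),np.sin(ar)])+.002*np.array([0,0])
    Rm=rot(s["orientation"]); tip=np.array(s["position"])+Rm@np.array([.0103,0,-.0038])
    d=tip[[0,2]]-N; print("cost %.2f tilt %.1f bx %.1f bz %.1f"%(f,a,b,z),"base corner",np.round(N,4),"tip",np.round(tip[[0,2]],4),"tip up along near face mm %.1f, into face %.1f"%(1000*d@[np.sin(ar),np.cos(ar)],1000*d@[np.cos(ar),-np.sin(ar)]))
E
python3 pose.py
```

```text
cost 1.36 tilt 52.7 bx -12.7 bz 23.3 base corner [0.5294 0.1012] tip [0.545  0.0876] tip up along near face mm 4.2, into face 20.4
```

```bash
python3 - <<'E'
s=open('pose.py').read()
s=s.replace('''        if not t: continue
''','''        c0=pix(p,[.57,-.05,.04]); t=[x for x in t if abs(np.array(x["rect"][:2])*[640,480]-c0).max()<25]
        if not t: print("none",n); continue
        print(n,t[0]["conf"],(np.array(t[0]["rect"])*[640,480,640,480]).round())
''').replace("t[0][\"mask\"],ig","t[0][\"mask\"],ig").replace("<60).astype","<45).astype")
open('pose.py','w').write(s)
E
python3 pose.py
```

```text
side 0.91 [330. 215.  36.  58.]
none scene
cost 0.11 tilt 59.2 bx -10.0 bz 7.6 base corner [0.5413 0.0918] tip [0.5451 0.0876] tip up along near face mm 1.1, into face 5.6
```

```bash
python3 -m pendant '55 .1 0 -.03 0 0 0;55 .1 0 -.03 0 0 0'; python3 pose.py
```

```text
clock: 30.65
position: [0.5439, -0.0476, 0.0859]
orientation: [-3.141, -0.337, 0.037]
wrist_force: [-7.2, 1.5, 11.0]
finger_gap: 0.641
gripper_force: 5.7
side 0.88 [332. 216.  37.  61.]
scene 0.97 [317. 233.  49.  47.]
cost 0.24 tilt 65.1 bx -9.5 bz 11.4 base corner [0.5508 0.1003] tip [0.5525 0.0929] tip up along near face mm -1.5, into face 7.4
```

```bash
python3 -m pendant '55 .1 0 -.015 0 0 0;55 .1 0 -.012 0 0 0'; python3 pose.py
```

```text
clock: 31.1
position: [0.5517, -0.0474, 0.0898]
orientation: [3.141, -0.338, 0.037]
wrist_force: [-3.9, 1.3, 8.5]
finger_gap: 0.648
gripper_force: 4.0
side 0.79 [334. 213.  29.  58.]
scene 0.87 [316. 232.  49.  45.]
cost 0.19 tilt 68.5 bx -9.5 bz 12.6 base corner [0.556  0.1037] tip [0.5597 0.0959] tip up along near face mm 0.6, into face 8.6
```

```bash
python3 -m pendant '55 .1 0 -.008 0 0 0;55 .1 0 -.004 0 0 0'; python3 pose.py
```

```text
clock: 31.55
position: [0.5577, -0.0471, 0.0905]
orientation: [3.142, -0.335, 0.037]
wrist_force: [0.3, 0.1, -0.3]
finger_gap: 0.643
gripper_force: 0.1
side 0.92 [335. 214.  29.  61.]
scene 0.62 [314. 232.  50.  51.]
cost 0.15 tilt 72.7 bx -8.0 bz 11.8 base corner [0.5643 0.1054] tip [0.5655 0.0965] tip up along near face mm -1.5, into face 8.8
```

```bash
python3 -m pendant '55 .1 0 .02 0 0 0;55 .1 0 .02 0 0 0'; python3 pose.py
```

```text
clock: 32.0
position: [0.5657, -0.0468, 0.0913]
orientation: [-3.141, -0.335, 0.036]
wrist_force: [-0.3, 1.1, 0.3]
finger_gap: 0.64
gripper_force: 0.1
none side
scene 0.61 [315. 228.  49.  59.]
cost 0.03 tilt 78.6 bx -6.5 bz 10.3 base corner [0.5755 0.1063] tip [0.5741 0.0985] tip up along near face mm -2.9, into face 7.4
```

```bash
python3 -m pendant '55 .1 0 .03 0 0 0;55 .1 0 .03 0 0 0;55 .1 0 .03 0 0 0'; python3 pose.py
```

```text
clock: 32.58
position: [0.5785, -0.0464, 0.0922]
orientation: [3.142, -0.335, 0.037]
wrist_force: [-0.7, 0.1, 0.2]
finger_gap: 0.643
gripper_force: 0.0
side 0.88 [342. 212.  21.  61.]
none scene
cost 0.04 tilt 84.7 bx -9.4 bz 13.1 base corner [0.5831 0.1107] tip [0.5866 0.099 ] tip up along near face mm 2.4, into face 12.0
```

```bash
python3 -m pendant '55 .1 0 .04 0 0 0;55 .1 0 .04 0 0 0;55 .1 0 .04 0 0 0;55 .1 0 .04 0 0 0;55 .1 0 .04 0 0 0'; python3 pose.py
```

```text
clock: 33.4
position: [0.5999, -0.0456, 0.0911]
orientation: [-3.142, -0.335, 0.037]
wrist_force: [-0.2, 0.3, 0.1]
finger_gap: 0.647
gripper_force: 0.0
none side
none scene
cost 0.00 tilt 0.0 bx -20.0 bz 0.0 base corner [0.4835 0.    ] tip [0.6081 0.098 ] tip up along near face mm 98.0, into face 124.6
```

```bash
python3 - <<'E'
from fit import *
p=camera("side");save(p,"s7");p2=camera("scene");save(p2,"c7")
for n,q in(("side",p),("scene",p2)): print(n,[(round(x["conf"],2),np.round(np.array(x["rect"])*[640,480,640,480])) for x in recognise("dish",q)[:3]])
cv2.imwrite("pics/7.png",np.hstack([cv2.resize(cv2.imread("pics/s7.png")[170:310,270:420],(400,373)),cv2.resize(cv2.imread("pics/c7.png")[160:300,240:390],(400,373))]))
E
```

```text
side [(0.86, array([364., 224.,  56.,  42.]))]
scene [(0.78, array([295., 231.,  63.,  40.]))]
```

View pics/7.png

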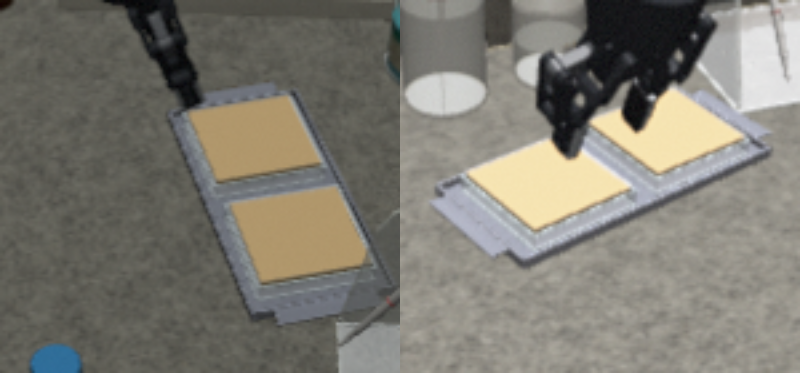

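The pictures show the dish fallen over into the empty place, lid down. I'll retreat and check that it lies flat.

```bash
python3 -m pendant '55 -.7 0 -.5 0 0 0;55 -.7 0 -.6 0 -.8 0;55 -.7 0 -.6 0 -.8 0;55 -.7 0 -.5 0 -.8 0;55 -.7 0 -.5 0 -.8 0;55 -.3 0 -.5 0 0 0;55 0 0 0 0 0 0'; python3 - <<'E'
from fit import *
p=camera("wrist");save(p,"w8")
for n in("dish","dish_in"):
  for t in trace(n,p)[:3]:
    a=max(cv2.findContours(t["mask"].astype(np.uint8),0,1)[0],key=cv2.contourArea)[:,0]
    r=cv2.minAreaRect(np.array([at(p,u,v,.02)[:2]*1000 for u,v in a],np.float32));print(n,round(t["conf"],2),r)
v=p["color"][...,::-1]; cv2.imwrite("pics/8.png",cv2.resize(v,(800,600)))
E
```

```text
clock: 34.67
position: [0.4276, -0.0522, 0.1849]
orientation: [3.14, -0.004, 0.036]
wrist_force: [0.6, 1.0, 0.5]
finger_gap: 0.646
gripper_force: 0.0
```

View pics/8.png

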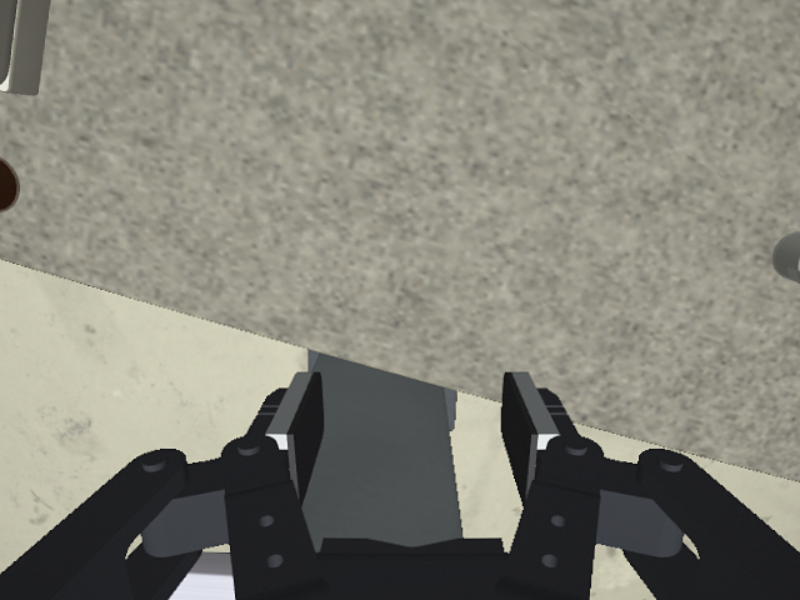

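The camera is too far back and the tray is out of view, so I'll move forward at height.

```bash
python3 -m pendant '55 .8 0 -.4 0 0 0;55 .8 0 -.4 0 0 0;55 .8 0 -.2 0 0 0;55 .4 0 0 0 0 0;55 0 0 0 0 0 0' | head -2; python3 - <<'E'
from fit import *
p=camera("wrist");save(p,"w9")
for n in("dish","dish_in"):
  for t in trace(n,p)[:3]:
    a=max(cv2.findContours(t["mask"].astype(np.uint8),0,1)[0],key=cv2.contourArea)[:,0]
    r=cv2.minAreaRect(np.array([at(p,u,v,.012)[:2]*1000 for u,v in a],np.float32));print(n,round(t["conf"],2),r)
v=p["color"][...,::-1]; cv2.imwrite("pics/9.png",cv2.resize(v[:300],(800,375)))
E
```

```text
clock: 35.45
position: [0.5389, -0.0476, 0.2215]
dish 0.86 ((655.4537963867188, -44.711509704589844), (91.79708099365234, 103.98686218261719), 2.1922221183776855)
dish_in 0.85 ((663.5360717773438, -168.8619384765625), (93.30708312988281, 105.5984878540039), 1.8214612007141113)
dish_in 0.29 ((655.8359375, -44.845523834228516), (91.04379272460938, 103.3408203125), 2.1922221183776855)
```

View pics/9.png

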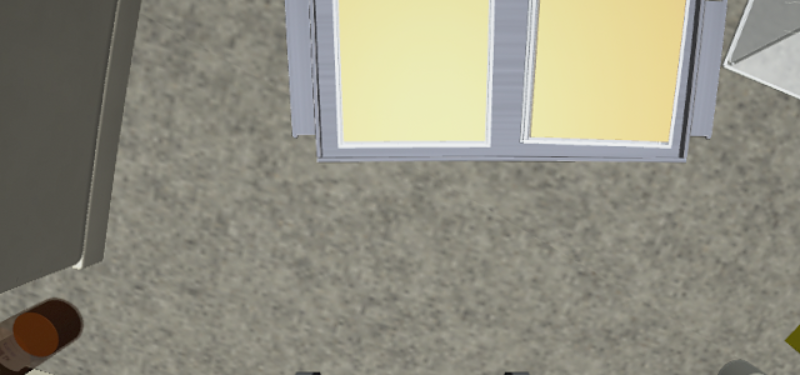

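The new dish sits inside the rim with a visible gap along its near edge (row ~147 against rim ~157). It lies flat like its neighbour, and nothing else has moved.

```bash
python3 -c "
from plant import *
print(sign_off())"
```

```text
the job is handed in; nothing more can be done
None
```

The dish now lies lid down and flat in the empty place of the tray, on the third tipping attempt (on the first the fingertips slipped and it fell back, the second I backed off); the other dish and the bottles look unmoved, and the job was handed in at about 35 s.

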